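# Pack the clay tools into their tray

### The arm

A 6-joint arm with a two-finger parallel gripper is mounted at the origin on the work surface. World frame = base frame: x ahead of the robot, y to its left, z up, the work surface at z = 0. Lengths are in mm, angles in rad, forces in N, time in s.
With the tool pointing down it reaches from about 350 to 775 mm from the base axis. Payload 7.3 kg.
Tool frame: the origin (TCP) lies between the finger pads; the fingertips stand 8 mm ahead of it and the grasp point (between the pads) lies 11 mm behind it; y points along the fingers, z is the direction in which the jaws open and shut, and the axes are right-handed (so a half turn about y gives the same grasp; the last joint's range is limited). The gripper opens to 92 mm and grips with 3 to 60 N. Pads are 19 mm wide; open, the fingers measure 130 mm over their backs; the gripper's body (75 mm by 190 mm) begins 47 mm behind the grasp point.
Start: joints at [1.072, 0.342, 1.524, -0, 1.275, -0.146], TCP at [181.388, 492.689, 234.741] pointing down, gripper open.
Joint ranges: [-2.53, 2.53], [-0.77, 2.02], [0.04, 2.7], [-1, 4.14], [0.28, 2.66], [-3.11, 3.11]. Speed limits (rad/s): [2.57, 2.57, 3.14, 3.14, 3.14, 3.14].

### API

Orientations are given as [roll, pitch, yaw] about the fixed x, y, z axes, in that order (R = Rz(yaw) Ry(pitch) Rx(roll)).
In Python, from plant import bot, vision, job gives the robot as it stands. The module is installed in compiled form; this text tells all that it offers.
- The arm moves only by the tool arm_command, never from a script. Its argument "deltas" is a list of rows, each a list of 4 numbers: the shift along the tool's x, y, z in m, then the turn about the tool's y in degrees. In form: [[x, y, z, twist], ...]. A call has 1 to 5 rows; each row shifts and turns the commanded pose from where the row before left it, along the tool's axes as they then stand; what a row does not reach is not made up. A row lasts 1/10 s, in which the tool goes at most 50 mm and 8.59 degrees, less where a joint would pass 70% of its speed; a pose out of reach is approached as far as the arm can. A call is refused whole if a number of a shift passes 0.05 or a number of a turn 8.59, either way. A call with a gripper value outside its range is refused whole. "claw" is the closure in counts, from 0 (fully open) to 255 (shut), set as the call begins (left out, the last holds). The fingers move at their own pace and stop on an object; the grip force is fixed at half the most. Time passes only in rows, so rows that do not move let the fingers close. It gives the time, the measured TCP pose, the force and the opening at its end, in the units of the state.
- bot.get_obs(): the state, without advancing time (a new reading comes with each control period).
- vision.capture(name): name is "side" or "top" or "wrist"; returns a dict with "img" (480x640x3 uint8, red, green, blue), "camera_matrix" (3x3 intrinsics, pixels), "dist_coeffs" ([k1, k2, p1, p2, k3] as OpenCV has them; the pictures are not rectified), "world_to_cam" (4x4, takes a point from world to camera coordinates); the wrist camera has in their place "mount" (4x4, takes a point from camera to tool coordinates, whose origin is the TCP and whose axes are the tool frame's). Camera axes: x right, y down, z forward; pixel columns grow to the right and rows downward; lengths in mm; the calibration is good to about 2 mm. A picture is of the moment at which its call begins: read the wrist's pose just before it. There is no depth.
- job.close_job(): hands the job in, once; it reports no verdict.
Trained networks look in a picture, given as the dict that the camera call returned (one of the last four; its "shot" number tells which), for a name from the list of things; names that differ only in an ending like _2 or _b are one class to them, and where a whole thing is asked for, a point or a joint stands for the part that bears it (a point fixed in the world has none). Each returns a list of dicts, best first, with "confidence" (0 to 1); they miss things now and then, are a little off and sometimes report something else, mostly with a low value. They report only what shows in the picture. A call takes as long as a camera call. They do not tell look-alikes from the thing itself.
- vision.find_in(picture, name): "xyz" ([x, y, z] in mm, in the coordinates of the camera as it stood for that picture, good to about 4 mm: the middle of the surface that is visible of it).
- vision.regions_of(picture, name): "mask" (480x640 bool, what is visible of it).
The state is a dict: "time": time; "joint_positions": joint angles; "dq": joint speeds; "tau": joint torques, N m; "tool_pos": TCP position; "tcp_rot": TCP orientation; "contact_force": force on the tool from outside, world axes, zero at the start; "moment": the same for the moment, N m; "grip_width": finger opening in mm.
Only numpy, scipy, OpenCV 4.12 (cv2) and the standard library are available. Lean on these libraries where they do the work, as an engineer would, in place of code of your own. Each camera call takes 0.05 s, during which the arm holds its last target. There are 200 camera calls.

### The job

Pack the four clay tools into the tool tray: the loop tool lying flat in the narrow trough, the beating paddle lying flat in the wide trough, the round stamp upright in the round well and the square stamp upright in the square well, each resting on the floor of its place. Leave the paintbrush and the plain wooden strip, which only look like clay tools, where they lie.

Things in the scene. Friction and masses are not known exactly. Their poses are not given: they have to be found in the camera images.
- narrow_trough: Target for the loop tool: light-wood insert 180 x 78 mm, long along its x axis, 12 mm high, with a NARROW channel (170 x 42 mm, white floor) between thick walls. Origin: centre of its underside, 6 mm above the table; channel floor 4 mm above the origin, wall tops 12 mm. Fixed, with the other three inserts, in one shallow plywood tray 244 x 192 mm (rim 16 mm above the table).
- wide_trough: Target for the paddle: light-wood insert of the same outside (180 x 78 mm, long along its x axis, 12 mm high) with a WIDE channel (170 x 70 mm, white floor) between 4 mm walls. Origin: centre of its underside, 6 mm above the table; floor 4 mm above it, wall tops 12 mm. Fixed in the tray beside the narrow trough (the two may change places).
- round_well: Target for the round stamp: light-wood block 88 (x) x 72 (y) x 12 mm with a ROUND well of 60 mm diameter in its middle, white floor. Origin: centre of its underside, 6 mm above the table; floor 4 mm above it, top 12 mm. Fixed in the tray beside the troughs (the two wells may change places).
- square_well: Target for the square stamp: light-wood block 88 (x) x 72 (y) x 12 mm with a SQUARE well of 58 x 58 mm (sides along x and y) in its middle, white floor. Origin: centre of its underside, 6 mm above the table; floor 4 mm above it, top 12 mm. Fixed in the tray next to the round well.
- loop_tool: Loop tool of the potter, 150 mm long, lying along its x axis: wooden handle 18 x 18 mm from x = -75 to +22 mm, steel ferrule 14 mm thick to x = +40, then an open steel wire LOOP 25 mm wide to x = +75. Origin: middle of its length, on its underside (on the table); z is up. 50 g or so; centre of mass near x = -18 mm. Loose.
- paddle: Clay beating paddle, 150 mm long, lying along its x axis, 18 mm thick, plain wood: blade 50 mm wide from x = -15 to +75 mm, narrower HANDLE 22 mm wide from x = -75 to -15. Origin: middle of its length, on its underside; z is up. 90 g or so; centre of mass near x = +13 mm, in the blade. Loose.
- round_stamp: Wooden hand stamp standing upright, 62 mm tall: ROUND foot of 44 mm diameter, 18 mm high, with a round stem of 22 mm diameter above it (z = 18 to 62 mm). Origin: centre of the foot's underside; z is up. 50 g or so. Loose.
- square_stamp: Wooden hand stamp standing upright, 62 mm tall: SQUARE foot 40 x 40 mm (sides along x and y), 18 mm high, with the same round stem of 22 mm diameter above it (z = 18 to 62 mm). Origin: centre of the foot's underside; z is up. 50 g or so. Loose.
- paintbrush: Look-alike of the loop tool, to be left alone: paintbrush 150 mm long with the same wooden handle and ferrule, but a closed flat head with dark BRISTLES, 23 mm wide, at x = +37 to +75 mm. Origin: middle of its length, on its underside; x along it. 18 mm thick. Loose.
- strip: Look-alike of the paddle, to be left alone: plain wooden STRIP 150 x 50 x 18 mm, of even width, without a handle, lying along its x axis. Origin: centre of its underside. Loose.
Not all that is in view belongs to the job. What is shaped like the loop_tool but green or orange is not meant. Leave any purple look-alike of the paddle alone.

How it is judged:
By the outcome, as a careful person would: the job done as asked, in the order asked, and still so for the second after the job is handed in, with the robot touching nothing.
It also fails if it takes over 112 s, if anything falls off the work surface, if the arm or the gripper's body presses on something with over 40 N, if the wrist force passes 120 N, or if a joint passes its speed limit or range.

## Working session

There is one attempt and no reset: what is moved stays moved. The work goes in short steps, Python scripts to look and compute and a tool call to move; the robot and the scene stay as the last step left them, time stands still between calls to the robot, and variables do not carry over. Pictures are saved under pics/ and viewed, about 12 in all and at most 16, crops included, and the job is handed in when it is done.

Besides the shell and the picture viewer there is one more tool, called after "Call:" as a command line: name --pt "numbers of a row" for each row, then --argument value for the rest. arm_command: Moves the arm, as the interface text tells. Its arguments: {"type":"object","properties":{"deltas":{"type":"array","items":{"type":"array","items":{"type":"number"}}},"claw":{"type":"number"}},"required":["deltas"]}

```bash
mkdir -p pics; cat > h.py <<'E'
import numpy as np, cv2
from plant import bot, vision, job
from scipy.spatial.transform import Rotation as R
def save(p,n): cv2.imwrite('pics/'+n,cv2.cvtColor(p['img'],cv2.COLOR_RGB2BGR))
def w2c(p,o=None):
    if 'world_to_cam' in p: return np.array(p['world_to_cam'])
    T=np.eye(4);T[:3,:3]=R.from_euler('xyz',o['tcp_rot']).as_matrix();T[:3,3]=o['tool_pos']
    return np.linalg.inv(T@np.array(p['mount']))
def px2w(p,uv,z,o=None):
    "pixels -> world points on plane z"
    W=w2c(p,o);K=np.array(p['camera_matrix']);d=np.array(p['dist_coeffs'])
    n=cv2.undistortPoints(np.array(uv,float).reshape(-1,1,2),K,d).reshape(-1,2)
    r=np.c_[n,np.ones(len(n))]@W[:3,:3]; c=-W[:3,:3].T@W[:3,3]
    return c+r*((z-c[2])/r[:,2])[:,None]
def w2px(p,X,o=None):
    W=w2c(p,o)
    return cv2.projectPoints(np.array(X,float).reshape(-1,1,3),cv2.Rodrigues(W[:3,:3])[0],W[:3,3],np.array(p['camera_matrix']),np.array(p['dist_coeffs']))[0].reshape(-1,2)
names="narrow_trough wide_trough round_well square_well loop_tool paddle round_stamp square_stamp paintbrush strip".split()
def obs(): return bot.get_obs()
E
python3 - <<'E'
from h import *
o=obs(); print({k:np.round(v,3) for k,v in o.items()})
p=vision.capture('top'); save(p,'top0.png')
s=vision.capture('side'); save(s,'side0.png')
W=w2c(p); print(np.round(-W[:3,:3].T@W[:3,3]))
for n in names:
    for r in vision.find_in(p,n)[:4]:
        x=np.linalg.inv(W)@np.r_[r['xyz'],1]; print(n,round(r['confidence'],2),np.round(x[:3]),np.round(w2px(p,x[:3])))
E
```

```text
{'time': np.float64(0.0), 'joint_positions': array([ 1.072,  0.343,  1.525, -0.   ,  1.275, -0.146]), 'dq': array([-0.001,  0.   ,  0.   ,  0.001, -0.001, -0.001]), 'tau': array([ 1.0000e-03, -4.3123e+01, -2.4423e+01,  7.2000e-02,  5.6000e-02,
       -0.0000e+00]), 'tool_pos': array([181.178, 492.304, 234.029]), 'tcp_rot': array([-1.572,  0.   , -0.353]), 'contact_force': array([-0.294, -0.078,  1.249]), 'moment': array([0.013, 0.074, 0.042]), 'grip_width': np.float64(91.754)}
[494.  -2. 880.]
narrow_trough 0.76 [545. 163.  13.] [[223. 245.]]
narrow_trough 0.74 [476. 319.  18.] [[134. 281.]]
narrow_trough 0.66 [565. 328.  15.] [[132. 232.]]
wide_trough 0.86 [532. 243.  11.] [[180. 250.]]
wide_trough 0.67 [ 488. -244.   23.] [[445. 280.]]
square_well 0.72 [566. 330.  15.] [[132. 231.]]
loop_tool 0.82 [ 805. -128.   12.] [[383. 111.]]
loop_tool 0.77 [ 507. -163.   18.] [[401. 268.]]
paddle 0.77 [499. -67.  19.] [[348. 272.]]
paddle 0.72 [315. 171.  18.] [[214. 373.]]
round_stamp 0.91 [660. -37.  17.] [[333. 185.]]
square_stamp 0.89 [ 643. -129.   16.] [[382. 195.]]
paintbrush 0.78 [ 488. -246.   20.] [[446. 279.]]
strip 0.79 [ 483. -350.   18.] [[501. 283.]]
```

View pics/top0.png

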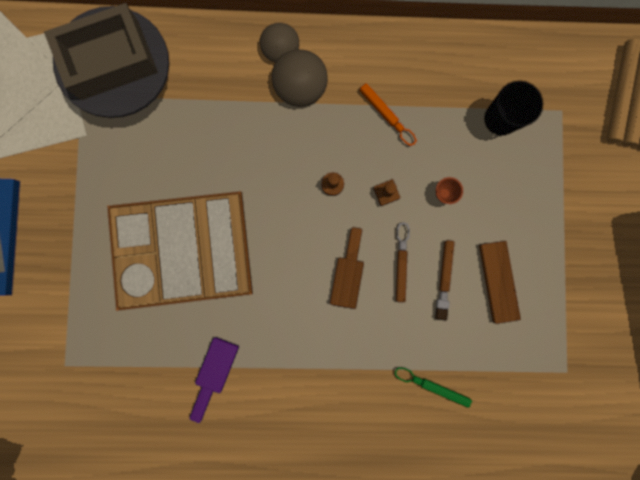

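View pics/side0.png

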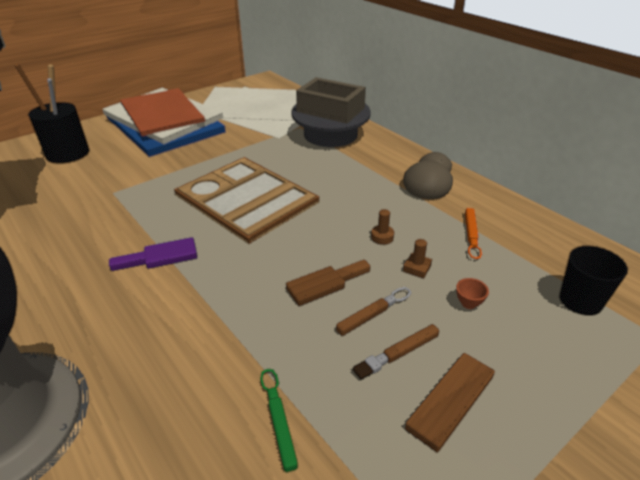

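The top view shows these candidates:
- **Loop-tool shapes:** the wood one with an open wire loop at (401,262); the brush with dark bristles at (445,280), left alone; orange at (388,113) and green at (432,387), left alone.
- **Paddle shapes:** the wood one with a narrow handle at (347,268); the even strip at (500,282), left alone; purple at (213,380), left alone.
- **Stamps:** round at (333,184), square at (386,192).
- **Tray:** narrow trough (222,245), wide trough (180,250), round well (137,280), square well (133,231).

I'll measure these and confirm them in a crop.

```bash
python3 - <<'E'
from h import *
p=vision.capture('top'); im=p['img']
def rect(m,z):
    ys,xs=np.nonzero(m); P=px2w(p,np.c_[xs,ys],z)[:,:2]
    (c,s,a)=cv2.minAreaRect(P.astype(np.float32)); 
    if s[0]<s[1]: a-=90
    return np.round(c,1),np.round(sorted(s)[::-1],1),round((a+90)%180-90,1),np.round(P.mean(0),1)
for n,z in [('loop_tool',14),('paddle',16),('paintbrush',14),('strip',16),('round_stamp',18),('square_stamp',18)]:
    for r in vision.regions_of(p,n)[:5]: print(n,round(r['confidence'],2),*rect(r['mask'],z))
# white floors in the tray
hsv=cv2.cvtColor(im,cv2.COLOR_RGB2HSV); m=((hsv[...,1]<60)&(hsv[...,2]>125)).astype(np.uint8); 
print(hsv[250,180],hsv[280,137],hsv[350,300])
q=np.zeros_like(m);q[190:312,105:255]=m[190:312,105:255]
nn,L,st,ce=cv2.connectedComponentsWithStats(q)
for i in range(1,nn):
    if st[i,4]>200: print(np.round(ce[i]),st[i,4],*rect(L==i,12))
cv2.imwrite('pics/crop0.png',cv2.resize(cv2.cvtColor(im[160:340,310:530],cv2.COLOR_RGB2BGR),None,fx=3.3,fy=3.3,interpolation=cv2.INTER_CUBIC))
E
```

```text
loop_tool 0.95 [ 807.8 -128.1] [122.3  20.9] 42.2 [ 809.8 -126.4]
loop_tool 0.9 [ 520.3 -166.8] [146.7  24.4] -0.6 [ 509.8 -165.4]
loop_tool 0.8 [ 291.8 -224.1] [149.3  21.9] 67.5 [ 288.1 -236.1]
paddle 0.85 [300.3 177.1] [147.9  49.7] -19.6 [311.9 172.7]
paddle 0.65 [508.6 -68.7] [148.1  50.2] -9.6 [495.1 -66.3]
paintbrush 0.63 [ 519.7 -165.9] [148.4  24.6] -1.5 [ 512.3 -165.2]
paintbrush 0.55 [ 488.7 -246.6] [148.2  23.7] -7.1 [ 487.6 -245.6]
strip 0.96 [ 486.4 -347.9] [151.5  54.5] 9.4 [ 485.7 -348. ]
round_stamp 0.82 [662.3 -33.3] [43.3 42.9] 1.4 [662.7 -33.8]
square_stamp 0.81 [ 649.3 -135.7] [43.4 40. ] -67.6 [ 649.2 -135.5]
[ 21  39 151] [ 19  42 152] [ 18  65 133]
[222. 245.] 1931 [544.3 166.6] [168.3  39.2] 7.8 [543.9 166.9]
[178. 250.] 3367 [533.4 245.8] [168.1  66.6] 7.9 [532.7 245.8]
[133. 230.] 932 [568.1 328.4] [55.7 55.1] 7.9 [568.1 328.6]
[137. 280.] 782 [478.  315.6] [55.  54.2] -42.8 [477.6 315.9]
```

View pics/crop0.png

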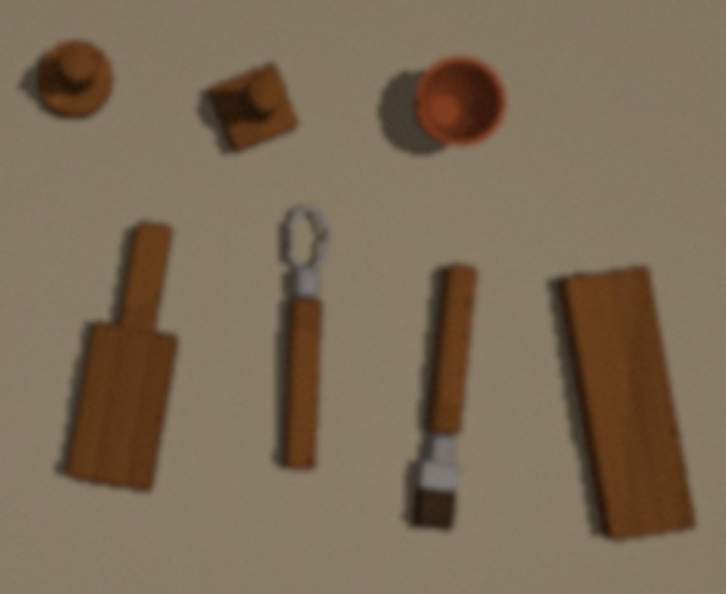

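The crop confirms the targets: the open wire loop at crop (305,237), the paddle with a narrow handle at (125,360), and the brush and strip to their right. I'll start with the loop tool.

Call:
arm_command --pt "0 0 0 -6.23" --pt "0 0 0 -6.23" --pt "0 0 0 -6.24" --pt "0.04 0 -0.02 0" --pt "0.04 0 -0.02 0" --claw 0

```text
time: 1.45
tool_pos: [260.4, 450.6, 234.8]
tcp_rot: [-1.57, -0.0, -0.023]
contact_force: [-0.1, -0.1, -0.6]
grip_width: 91.8
```

Call:
arm_command --pt "0.0172 0 -0.0406 0" --pt "0.0172 0 -0.0406 0" --pt "0.0172 0 -0.0406 0" --pt "0.0172 0 -0.0406 0" --pt "0.0172 0 -0.0406 0"

```text
time: 1.95
tool_pos: [341.2, 243.8, 234.9]
tcp_rot: [-1.57, -0.001, -0.026]
contact_force: [1.1, -0.2, 0.5]
grip_width: 91.6
```

Call:
arm_command --pt "0.0172 0 -0.0406 0" --pt "0.0172 0 -0.0406 0" --pt "0.0172 0 -0.0406 0" --pt "0.0172 0 -0.0406 0" --pt "0.0172 0 -0.0406 0"

```text
time: 2.45
tool_pos: [421.9, 38.4, 235.0]
tcp_rot: [-1.571, -0.001, -0.027]
contact_force: [1.2, 0.7, 0.5]
grip_width: 91.9
```

Call:
arm_command --pt "0.0172 0 -0.0406 0" --pt "0.0172 0 -0.0406 0" --pt "0.0172 0 -0.0406 0" --pt "0.0172 0 -0.0406 0" --pt "0.0172 0 -0.0406 0"

```text
time: 2.95
tool_pos: [502.5, -166.9, 234.8]
tcp_rot: [-1.571, -0.0, -0.027]
contact_force: [-0.2, -0.0, -0.1]
grip_width: 91.8
```

```bash
cat >> h.py <<'E'
def go(x,y,z,yaw):
    "what is left to a target: twist (deg), then shift (mm) in tool axes at that yaw"
    o=obs(); r=R.from_euler('xyz',o['tcp_rot']).as_matrix(); cy=np.degrees(np.arctan2(r[1,0],r[0,0]))
    d=np.array([x,y,z])-o['tool_pos']; a=np.radians(yaw)
    print('t %.2f'%o['time'],np.round(o['tool_pos'],1),'yaw %.1f'%cy,'tilt %.4f'%r[2,1],'F',np.round(o['contact_force'],1),'w %.1f'%o['grip_width'],
     '-> twist %.1f'%(cy-yaw),'shift',np.round([d[0]*np.cos(a)+d[1]*np.sin(a),-d[2],-d[0]*np.sin(a)+d[1]*np.cos(a)],1))
def rect(p,m,z,o=None):
    ys,xs=np.nonzero(m); P=px2w(p,np.c_[xs,ys],z,o)[:,:2]
    (c,s,a)=cv2.minAreaRect(P.astype(np.float32))
    if s[0]<s[1]: a-=90
    return np.round(c,1),np.round(sorted(s)[::-1],1),round((a+90)%180-90,1),np.round(P.mean(0),1)
def wrist(n,objs):
    o=obs(); p=vision.capture('wrist'); save(p,n)
    for k,z in objs:
        for r in vision.regions_of(p,k)[:3]: print(k,round(r['confidence'],2),*rect(p,r['mask'],z,o))
    return o,p
E
python3 - <<'E'
from h import *
go(502,-165.5,150,-1.5)
wrist('w1.png',[('loop_tool',14),('paddle',16),('round_stamp',18),('square_stamp',18)])
E
```

```text
t 2.95 [ 502.5 -166.9  234.8] yaw -1.5 tilt -1.0000 F [-0.2 -0.  -0.1] w 91.8 -> twist -0.0 shift [-0.6 84.8  1.4]
loop_tool 0.98 [ 517.9 -167.8] [147.1  22.7] -3.7 [ 504.6 -168.5]
loop_tool 0.94 [ 320.3 -180.6] [45.3 19. ] 88.2 [ 320.2 -176.8]
paddle 0.94 [507.6 -72.4] [148.9  52.1] -9.3 [492.2 -70.2]
paddle 0.94 [346.8 127.7] [57.8 24.2] 10.1 [350.6 132.4]
square_stamp 0.73 [ 653.2 -133.5] [67.  38.4] 24.8 [ 632.2 -139.9]
```

View pics/w1.png

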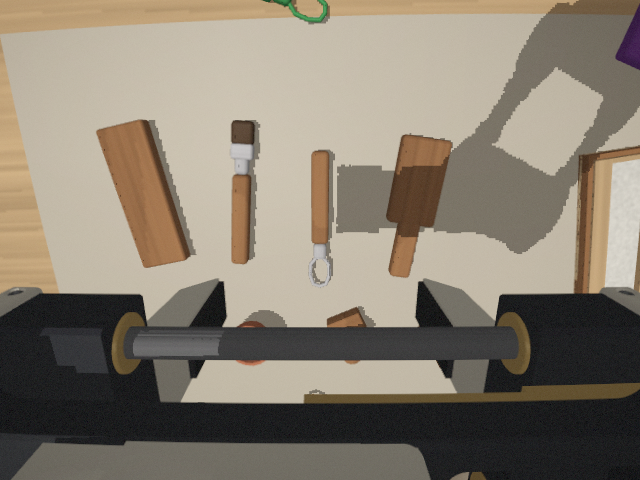

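The wrist view shows the loop tool at (319,215) with its open loop below (319,270), the paddle at (422,200), the brush at (242,190) and the strip at (143,195). I'll get the handle line from the mask before descending.

```bash
python3 - <<'E'
from h import *
def line(p,z,o,x0,x1):
    r=[r for r in vision.regions_of(p,'loop_tool') ]
    for q in r[:3]:
        ys,xs=np.nonzero(q['mask']); P=px2w(p,np.c_[xs,ys],z,o)[:,:2]
        if abs(P[:,0].mean()-508)>20 : continue
        print('ends',np.round(np.percentile(P[:,0],[.3,99.7]),1))
        P=P[(P[:,0]>x0)&(P[:,0]<x1)]; xb=np.floor(P[:,0]/4)
        m=np.array([[b*4+2,(P[xb==b,1].min()+P[xb==b,1].max())/2] for b in np.unique(xb)])
        k=np.polyfit(m[:,0]-502,m[:,1],1); print('deg %.2f y@502 %.1f'%(np.degrees(np.arctan(k[0])),k[1]))
o=obs();line(vision.capture('wrist'),18,o,455,530)
line(vision.capture('top'),16,None,455,530)
E
```

```text
ends [445.  589.3]
deg -2.26 y@502 -168.1
```

Call:
arm_command --pt "0 0.04 0 0.7" --pt "0 0.045 -0.001 0" --pt "0 0.045 0 0" --pt "0 0.04 0 0" --pt "0 0 0 0" --claw 120

```text
time: 3.9
tool_pos: [498.8, -163.6, 60.5]
tcp_rot: [-1.567, 0.009, -0.038]
contact_force: [-0.1, 0.2, 0.2]
grip_width: 56.2
```

```bash
python3 - <<'E'
from h import *
go(502,-167.8,18.5,-2.2)
E
```

```text
t 3.90 [ 498.8 -163.6   60.5] yaw -2.2 tilt -0.9999 F [-0.1  0.2  0.2] w 56.2 -> twist 0.0 shift [ 3.3 42.  -4. ]
```

Call:
arm_command --pt "0 0 0 0"

```text
time: 4.0
tool_pos: [502.4, -165.5, 65.5]
tcp_rot: [-1.571, 0.0, -0.038]
contact_force: [-0.7, -0.6, 1.7]
grip_width: 50.5
```

```bash
python3 - <<'E'
from h import *
go(502,-167.8,18.5,-2.2); print(np.round(obs()['joint_positions'],4), np.round(obs()['tcp_rot'],4))
E
```

```text
t 4.00 [ 502.4 -165.5   65.5] yaw -2.2 tilt -1.0000 F [-0.7 -0.6  1.7] w 50.5 -> twist 0.0 shift [-0.3 47.  -2.3]
[-4.6330e-01  5.4610e-01  1.7239e+00  1.0000e-04  8.7180e-01 -1.9965e+00] [-1.5706e+00  1.0000e-04 -3.7700e-02]
```

Call:
arm_command --pt "0 0.02 -0.0022 0" --pt "0 0.017 0 0" --pt "0 0.0095 0 0" --pt "0 0 0 0"

```text
time: 4.4
tool_pos: [502.6, -168.3, 19.2]
tcp_rot: [-1.571, -0.001, -0.038]
contact_force: [0.9, -0.2, -0.4]
grip_width: 48.9
```

Call:
arm_command --pt "0 0 0 0" --pt "0 0 0 0" --pt "0 0 0 0" --pt "0 0 0 0" --pt "0 0 0 0" --claw 255

```text
time: 4.9
tool_pos: [502.2, -168.3, 18.6]
tcp_rot: [-1.571, -0.001, -0.039]
contact_force: [-0.6, 0.3, 3.4]
grip_width: 17.8
```

Call:
arm_command --pt "0 -0.01 0 0" --pt "0 -0.02 0 0" --pt "0 -0.025 0 0" --pt "0 0 0 0"

```text
time: 5.3
tool_pos: [503.9, -169.1, 76.5]
tcp_rot: [-1.573, -0.006, -0.039]
contact_force: [0.0, -0.3, -0.5]
grip_width: 17.4
```

```bash
python3 - <<'E'
from h import *
wrist('w2.png',[('loop_tool',72)])
go(526.5,164.5,150,7.9)
E
```

```text
loop_tool 0.86 [ 500.7 -168.9] [110.5  17.9] -2.0 [ 488.5 -168.5]
t 5.40 [ 502.1 -168.3   73.7] yaw -2.2 tilt -1.0000 F [-0.3  0.5 -1.3] w 17.6 -> twist -10.1 shift [ 69.9 -76.3 326.3]
```

View pics/w2.png

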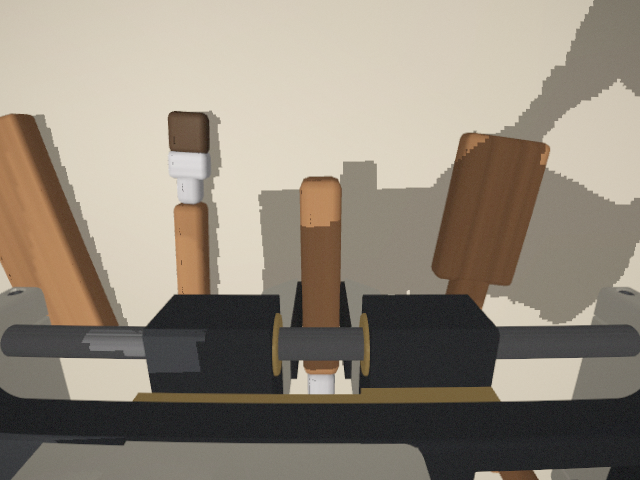

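The wrist view shows the loop tool held level between the pads, handle end at (320,180), with the brush and paddle undisturbed. Now to the narrow trough.

Call:
arm_command --pt "0 -0.038 0 -5.05" --pt "0 -0.038 0 -5.05" --pt "0.01 0 0.04 0" --pt "0.01 0 0.041 0" --pt "0.01 0 0.041 0"

```text
time: 5.9
tool_pos: [514.3, -42.0, 148.3]
tcp_rot: [-1.57, 0.002, 0.136]
contact_force: [0.4, -0.1, 0.4]
grip_width: 17.5
```

Call:
arm_command --pt "0.01 0 0.041 0" --pt "0.01 0 0.041 0" --pt "0.01 0 0.041 0" --pt "0.01 0 0.041 0" --pt "0 0 0.04 0"

```text
time: 6.4
tool_pos: [526.5, 166.1, 147.8]
tcp_rot: [-1.571, 0.001, 0.138]
contact_force: [0.8, 0.4, 0.1]
grip_width: 17.0
```

Call:
arm_command --pt "0 0 0 0" --pt "0 0 0 0"

```text
time: 6.6
tool_pos: [525.7, 164.9, 148.0]
tcp_rot: [-1.571, 0.002, 0.14]
contact_force: [-0.3, -0.5, -0.6]
grip_width: 17.2
```

```bash
python3 - <<'E'
from h import *
go(526.5,164.4,28.5,7.9)
o,p=wrist('w3.png',[('narrow_trough',18),('wide_trough',18),('loop_tool',148)])
# overlay of expected trough outlines
im=cv2.cvtColor(p['img'],cv2.COLOR_RGB2BGR); a=np.radians(7.9); M=np.array([[np.cos(a),-np.sin(a)],[np.sin(a),np.cos(a)]])
for c,h in (((544.3,166.9),21),((533.4,245.8),35)):
    X=[np.r_[np.array(c)+M@[sx*85,sy*h],18] for sx,sy in((-1,-1),(1,-1),(1,1),(-1,1))]
    cv2.polylines(im,[w2px(p,X,o).astype(int)],True,(0,0,255),1)
cv2.imwrite('pics/w3.png',im)
E
```

```text
t 6.60 [525.7 164.9 148. ] yaw 8.0 tilt -1.0000 F [-0.3 -0.5 -0.6] w 17.2 -> twist 0.1 shift [  0.7 119.5  -0.6]
narrow_trough 0.56 [513.8 160.6] [118.9  79.5] 7.9 [502.1 157.9]
wide_trough 0.93 [506.3 239.6] [126.3  79.9] 7.8 [502.5 239. ]
wide_trough 0.54 [508.  -64.4] [149.3  58. ] -8.9 [492.9 -62.2]
loop_tool 0.72 [520.3 164. ] [106.8  17.4] 8.1 [508.6 162.3]
```

View pics/w3.png

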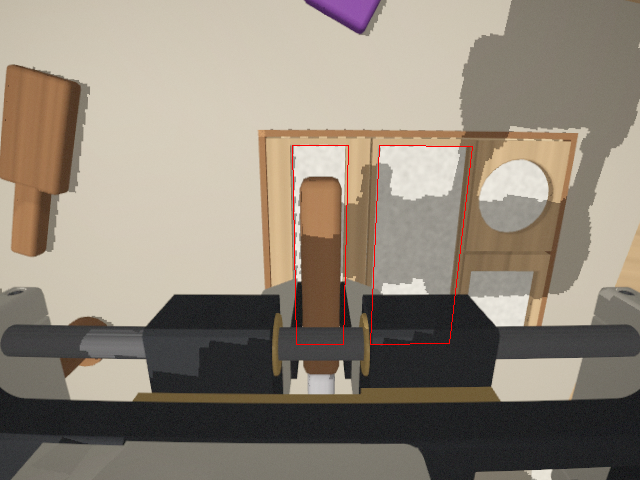

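The overlay on the trough edges (x 292–348, near end y 146) agrees within about 2 mm, so I lower the tool.

Call:
arm_command --pt "0.0007 0.04 -0.0006 0.1" --pt "0 0.04 0 0" --pt "0 0.025 0 0" --pt "0 0.008 0 0" --pt "0 0 0 0"

```text
time: 7.3
tool_pos: [527.2, 162.9, 35.5]
tcp_rot: [-1.571, 0.002, 0.135]
contact_force: [-0.1, 0.7, -0.3]
grip_width: 17.3
```

Call:
arm_command --pt "0 0.003 0 0" --pt "0 0.003 0 0" --pt "0 0 0 0"

```text
time: 7.6
tool_pos: [527.8, 163.9, 31.0]
tcp_rot: [-1.571, -0.001, 0.136]
contact_force: [-0.7, 0.3, -0.8]
grip_width: 17.3
```

```bash
python3 - <<'E'
from h import *
go(526.5,164.4,28.5,7.9)
E
```

```text
t 7.60 [527.8 163.9  31. ] yaw 7.8 tilt -1.0000 F [-0.7  0.3 -0.8] w 17.3 -> twist -0.1 shift [-1.3  2.5  0.7]
```

Call:
arm_command --pt "0 0.0015 0.0005 0" --pt "0 0 0 0"

```text
time: 7.8
tool_pos: [527.4, 164.4, 29.0]
tcp_rot: [-1.571, -0.001, 0.136]
contact_force: [-0.8, -0.2, 0.2]
grip_width: 17.2
```

Call:
arm_command --pt "0 0 0 0" --pt "0 0 0 0" --pt "0 0 0 0" --pt "0 0 0 0" --claw 140

```text
time: 8.2
tool_pos: [527.4, 164.4, 28.8]
tcp_rot: [-1.571, -0.0, 0.136]
contact_force: [-0.6, 0.5, -1.1]
grip_width: 40.6
```

Call:
arm_command --pt "0 -0.02 0 0" --pt "0 -0.04 0 0" --pt "0 -0.05 0 0" --pt "0 -0.05 0 0" --pt "0 0 0 0"

```text
time: 8.7
tool_pos: [530.9, 165.0, 196.0]
tcp_rot: [-1.57, -0.014, 0.136]
contact_force: [0.3, 0.1, 0.4]
grip_width: 41.4
```

```bash
python3 - <<'E'
from h import *
go(496,-67,235,-9.5)
o,p=wrist('w4.png',[('loop_tool',28)])
E
```

```text
t 8.70 [530.9 165.  196. ] yaw 7.8 tilt -0.9999 F [0.3 0.1 0.4] w 41.4 -> twist 17.3 shift [   3.9  -39.  -234.6]
loop_tool 0.64 [541.7 166.3] [145.6  23.9] 7.8 [531.3 164.8]
loop_tool 0.36 [648.7 -38.1] [64.8 19.6] -44.1 [647.  -34.8]
```

View pics/w4.png

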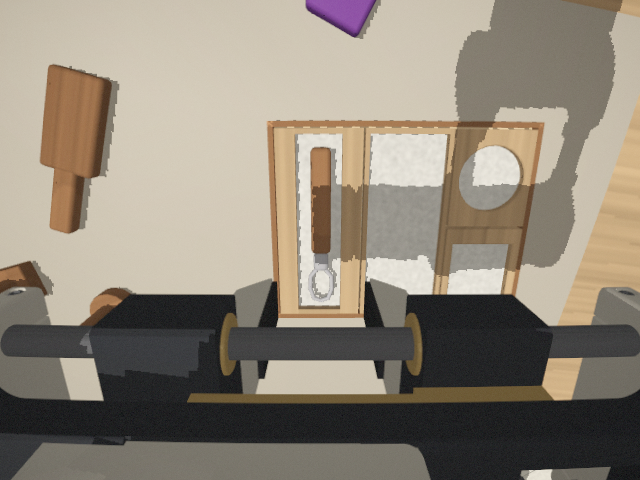

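The loop tool lies flat in the narrow trough, from (320,150) to (320,300). Next is the paddle.

Call:
arm_command --pt "0 0 0 8.5" --pt "0 0 0 8.5" --pt "0 0 -0.045 0.3" --pt "0.001 0 -0.048 0" --pt "0.001 0 -0.048 0" --claw 40

```text
time: 9.3
tool_pos: [504.7, 23.8, 186.7]
tcp_rot: [-1.571, 0.004, -0.165]
contact_force: [0.3, -0.3, -0.0]
grip_width: 75.5
```

Call:
arm_command --pt "0.001 0 -0.048 0" --pt "0.001 0 -0.046 0" --pt "0 0 0 0" --pt "0 0 0 0"

```text
time: 9.7
tool_pos: [491.7, -68.7, 187.2]
tcp_rot: [-1.57, 0.003, -0.169]
contact_force: [-0.2, -0.1, -0.5]
grip_width: 77.7
```

```bash
cat >> h.py <<'E'
def line(p,o,name,z,xr,yr,seg,zz=None):
    "midline of a thing lying about along x: ends, angle, y at mid seg"
    for q in vision.regions_of(p,name):
        ys,xs=np.nonzero(q['mask']); P=px2w(p,np.c_[xs,ys],z,o)[:,:2]; c=P.mean(0)
        if not(xr[0]<c[0]<xr[1] and yr[0]<c[1]<yr[1]): continue
        e=np.percentile(P[:,0],[.2,99.8]); P=P[(P[:,0]>seg[0])&(P[:,0]<seg[1])]; xb=np.floor(P[:,0]/4); x0=np.mean(seg)
        m=np.array([[b*4+2,P[xb==b,1].min(),P[xb==b,1].max()] for b in np.unique(xb)])
        k=np.polyfit(m[:,0]-x0,m[:,1:].mean(1),1); print(name,'ends',np.round(e,1),'deg %.2f y@%.0f %.1f w %.1f'%(np.degrees(np.arctan(k[0])),x0,k[1],np.median(m[:,2]-m[:,1])))
E
python3 - <<'E'
from h import *
go(496,-67,26,-9.5)
o,p=wrist('w5.png',[('paddle',18)])
line(p,o,'paddle',18,(470,520),(-100,-40),(450,510))
t=vision.capture('top'); line(t,None,'paddle',18,(470,520),(-100,-40),(450,510))
E
```

```text
t 9.70 [491.7 -68.7 187.2] yaw -9.7 tilt -1.0000 F [-0.2 -0.1 -0.5] w 77.7 -> twist -0.2 shift [  3.9 161.2   2.4]
paddle 0.92 [362.4 150.8] [59.2 30.4] 82.5 [360.3 151.2]
paddle 0.7 [507.  -70.4] [148.2  50.4] -9.8 [490.5 -68. ]
paddle ends [431.5 579.7] deg -9.17 y@480 -66.2 w 49.7
```

View pics/w5.png

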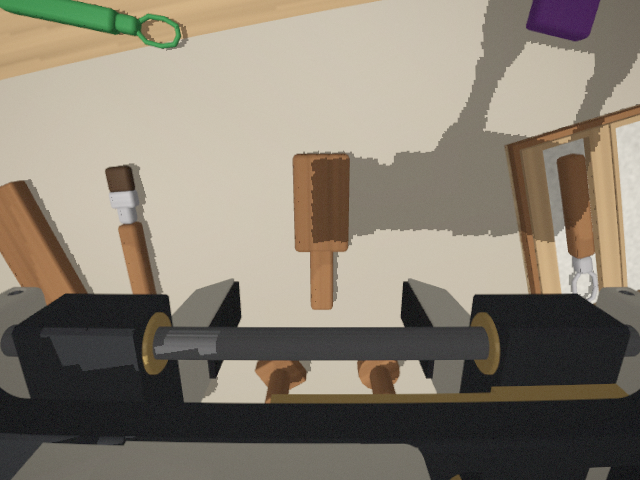

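The paddle is at (322,200), with the blade toward the robot and the handle below at (320,280). I go down and grip the blade near its centre of mass.

Call:
arm_command --pt "0.0029 0.045 0.001 0" --pt "0 0.045 0 0" --pt "0 0.045 0 0" --pt "0 0.0237 0 0" --pt "0 0 0 0"

```text
time: 10.45
tool_pos: [493.5, -66.0, 27.0]
tcp_rot: [-1.57, 0.007, -0.164]
contact_force: [-1.0, -1.1, 0.8]
grip_width: 77.5
```

Call:
arm_command --pt "0 0.005 0 0" --pt "0 0.005 0 0" --pt "0 0 0 0"

```text
time: 10.75
tool_pos: [496.3, -67.6, 20.8]
tcp_rot: [-1.571, -0.002, -0.166]
contact_force: [-0.8, 0.0, -1.1]
grip_width: 77.5
```

```bash
python3 - <<'E'
from h import *
go(494.7,-68.2,18.5,-9.6)
E
```

```text
t 10.75 [496.3 -67.6  20.8] yaw -9.5 tilt -1.0000 F [-0.8  0.  -1.1] w 77.5 -> twist 0.1 shift [-1.5  2.3 -0.9]
```

Call:
arm_command --pt "-0.001 0.0018 -0.0005 0" --pt "0 0 0 0"

```text
time: 10.95
tool_pos: [494.8, -68.1, 18.7]
tcp_rot: [-1.571, -0.001, -0.166]
contact_force: [0.2, -0.0, 0.5]
grip_width: 77.4
```

Call:
arm_command --pt "0 0 0 0" --pt "0 0 0 0" --pt "0 0 0 0" --pt "0 0 0 0" --pt "0 0 0 0" --claw 255

```text
time: 11.45
tool_pos: [494.6, -68.0, 18.3]
tcp_rot: [-1.571, -0.0, -0.166]
contact_force: [0.3, 0.9, 1.5]
grip_width: 49.5
```

Call:
arm_command --pt "0 -0.01 0 0" --pt "0 -0.03 0 0" --pt "0 -0.045 0 0" --pt "0 -0.045 0 0" --pt "0 0 0 0"

```text
time: 11.95
tool_pos: [497.9, -68.9, 154.5]
tcp_rot: [-1.572, -0.012, -0.166]
contact_force: [0.0, -0.4, -0.7]
grip_width: 49.2
```

```bash
python3 - <<'E'
from h import *
go(544,247.5,150,7.9)
o,p=wrist('w6.png',[('paddle',148)])
E
```

```text
t 11.95 [497.9 -68.9 154.5] yaw -9.5 tilt -0.9999 F [ 0.  -0.4 -0.7] w 49.2 -> twist -17.4 shift [ 89.2   4.5 307. ]
paddle 0.83 [494.3 -68.3] [116.7  51. ] -9.4 [477.4 -65.4]
paddle 0.57 [393.6  54.6] [30.9  6.8] 82.9 [393.   56.9]
```

View pics/w6.png

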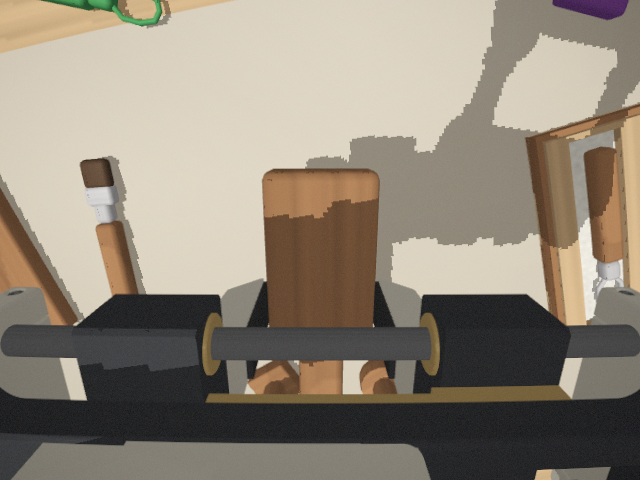

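The paddle is held level by the blade, end at (320,172). On to the wide trough, with the paddle's centre 13 mm ahead of the grip.

Call:
arm_command --pt "0 0 0 -8.5" --pt "0 0 0 -8.5" --pt "0 0 0.03 -0.4" --pt "0.011 0 0.045 0" --pt "0.012 0 0.045 0"

```text
time: 12.55
tool_pos: [499.8, 54.9, 146.5]
tcp_rot: [-1.57, 0.004, 0.135]
contact_force: [1.2, 0.5, -1.3]
grip_width: 49.3
```

Call:
arm_command --pt "0.011 0 0.045 0" --pt "0.011 0 0.045 0" --pt "0.011 0 0.045 0" --pt "0.011 0 0.045 0" --pt "0 0 0 0"

```text
time: 13.05
tool_pos: [518.7, 243.3, 146.1]
tcp_rot: [-1.57, 0.003, 0.143]
contact_force: [1.4, -1.4, -1.5]
grip_width: 49.3
```

Call:
arm_command --pt "0 0 0 0" --pt "0 0 0 0"

```text
time: 13.25
tool_pos: [519.2, 237.3, 146.9]
tcp_rot: [-1.572, 0.003, 0.137]
contact_force: [0.0, -0.4, -1.0]
grip_width: 49.5
```

```bash
python3 - <<'E'
from h import *
go(520.5,244,28.5,7.9)
o=obs(); p=vision.capture('wrist')
line(p,o,'paddle',o['tool_pos'][2]-.5,(470,530),(215,280),(470,500))
for n,z in (('narrow_trough',18),('wide_trough',18)):
    for r in vision.regions_of(p,n)[:2]: print(n,round(r['confidence'],2),*rect(p,r['mask'],z,o))
E
```

```text
t 13.25 [519.2 237.3 146.9] yaw 7.9 tilt -1.0000 F [ 0.  -0.4 -1. ] w 49.5 -> twist -0.0 shift [  2.2 118.4   6.4]
narrow_trough 0.79 [520.  162.6] [132.   80.4] 8.0 [509.1 154.9]
wide_trough 0.94 [457.7 233.7] [78.3 28. ] -83.1 [456.4 233.9]
```

Call:
arm_command --pt "0 0 0 0"

```text
time: 13.55
tool_pos: [520.2, 237.5, 148.3]
tcp_rot: [-1.571, -0.0, 0.136]
contact_force: [0.1, 0.1, -0.7]
grip_width: 49.5
```

```bash
python3 - <<'E'
from h import *
go(520.5,244,28.5,7.9)
o=obs(); p=vision.capture('wrist')
im=cv2.cvtColor(p['img'],cv2.COLOR_RGB2BGR); a=np.radians(7.9); M=np.array([[np.cos(a),-np.sin(a)],[np.sin(a),np.cos(a)]])
for c,h in (((544.3,166.9),21),((533.4,245.8),35)):
    X=[np.r_[np.array(c)+M@[sx*85,sy*h],18] for sx,sy in((-1,-1),(1,-1),(1,1),(-1,1))]
    cv2.polylines(im,[w2px(p,X,o).astype(int)],True,(0,0,255),1)
cv2.imwrite('pics/w7.png',im)
E
```

```text
t 13.55 [520.2 237.5 148.3] yaw 7.8 tilt -1.0000 F [ 0.1  0.1 -0.7] w 49.5 -> twist -0.1 shift [  1.2 119.8   6.4]
```

View pics/w7.png

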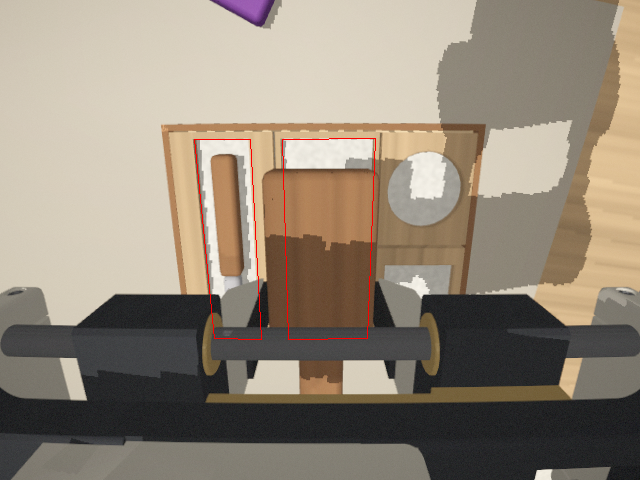

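The overlay fits the wide trough's floor (x 283–376, near end y 139), so the paddle needs another 6.4 mm toward +z before lowering.

Call:
arm_command --pt "0.0012 0.04 0.0064 0" --pt "0 0.04 0 0" --pt "0 0.025 0 0" --pt "0 0.008 0 0" --pt "0 0 0 0"

```text
time: 14.1
tool_pos: [520.0, 244.6, 34.6]
tcp_rot: [-1.571, 0.002, 0.137]
contact_force: [0.1, 0.4, -0.9]
grip_width: 49.3
```

Call:
arm_command --pt "0 0.003 0 0" --pt "0 0.002 0 0" --pt "0 0 0 0"

```text
time: 14.4
tool_pos: [520.9, 245.1, 31.1]
tcp_rot: [-1.57, -0.002, 0.138]
contact_force: [0.8, -0.1, -0.6]
grip_width: 49.6
```

```bash
python3 - <<'E'
from h import *
go(520.5,244,28.5,7.9)
E
```

```text
t 14.40 [520.9 245.1  31.1] yaw 7.9 tilt -1.0000 F [ 0.8 -0.1 -0.6] w 49.6 -> twist -0.0 shift [-0.5  2.6 -1. ]
```

Call:
arm_command --pt "0 0.002 -0.0008 0" --pt "0 0 0 0"

```text
time: 14.6
tool_pos: [520.5, 244.1, 28.4]
tcp_rot: [-1.571, -0.0, 0.138]
contact_force: [0.2, 0.1, -0.7]
grip_width: 49.5
```

Call:
arm_command --pt "0 0 0 0" --pt "0 0 0 0" --pt "0 0 0 0" --pt "0 0 0 0" --claw 70

```text
time: 15.0
tool_pos: [520.5, 244.2, 28.3]
tcp_rot: [-1.571, -0.0, 0.138]
contact_force: [0.5, 0.4, -0.1]
grip_width: 66.3
```

Call:
arm_command --pt "0 -0.02 0 0" --pt "0 -0.04 0 0" --pt "0 -0.05 0 0" --pt "0 -0.05 0 0" --pt "0 0 0 0"

```text
time: 15.5
tool_pos: [523.9, 245.3, 195.9]
tcp_rot: [-1.568, -0.014, 0.138]
contact_force: [0.2, 1.2, -0.6]
grip_width: 66.5
```

```bash
python3 - <<'E'
from h import *
go(600,-35,190,0)
o,p=wrist('w8.png',[('paddle',28),('round_well',18),('square_well',18)])
E
```

```text
t 15.50 [523.9 245.3 195.9] yaw 7.9 tilt -0.9999 F [ 0.2  1.2 -0.6] w 66.5 -> twist 7.9 shift [  76.1    5.9 -280.3]
paddle 0.84 [372.4 162.2] [53.4 21.9] -82.8 [368.8 165.7]
paddle 0.81 [533.6 245.7] [148.1  49.4] 7.9 [516.3 243.3]
round_well 0.72 [477.7 313.6] [87.7 73.8] 7.7 [476.  312.9]
square_well 0.75 [565.2 325.9] [91.8 74.9] 8.5 [558.  321.4]
```

View pics/w8.png

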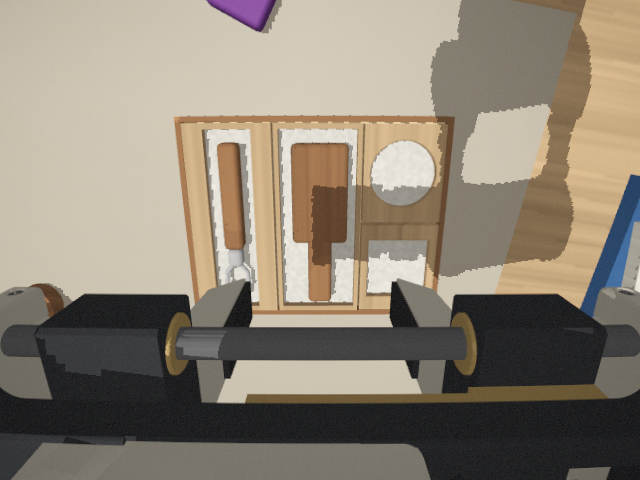

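The paddle lies flat in the wide trough, from (320,145) to (320,298), and the loop tool is unmoved beside it. Next I look at the round stamp from near.

Call:
arm_command --pt "0 0 0 7.9" --pt "0.024 0 -0.04 0" --pt "0.024 0 -0.04 0" --pt "0.024 0 -0.04 0" --pt "0.024 0 -0.04 0"

```text
time: 16.2
tool_pos: [616.2, 82.6, 186.0]
tcp_rot: [-1.571, 0.004, 0.0]
contact_force: [-0.4, 0.3, 0.5]
grip_width: 66.5
```

Call:
arm_command --pt "0.024 0 -0.04 0" --pt "0.024 0 -0.04 0" --pt "0.024 0 -0.04 0" --pt "0 0 0 0" --pt "0 0 0 0"

```text
time: 16.7
tool_pos: [687.7, -36.9, 185.3]
tcp_rot: [-1.57, 0.005, -0.002]
contact_force: [-0.4, 0.6, -0.5]
grip_width: 66.5
```

```bash
python3 - <<'E'
from h import *
go(662.5,-34,35,0)
o,p=wrist('w9.png',[('round_stamp',18),('square_stamp',18)])
E
```

```text
t 16.70 [687.7 -36.9 185.3] yaw -0.1 tilt -1.0000 F [-0.4  0.6 -0.5] w 66.5 -> twist -0.1 shift [-25.2 150.3   2.9]
round_stamp 0.75 [662.3 -36.6] [43.  42.4] 45.4 [661.9 -36.3]
round_stamp 0.42 [566.6 217.4] [123.9  28.5] 11.8 [573.1 219. ]
square_stamp 0.58 [ 650.3 -140.6] [53.6 40. ] -66.8 [ 649.2 -138.4]
```

View pics/w9.png

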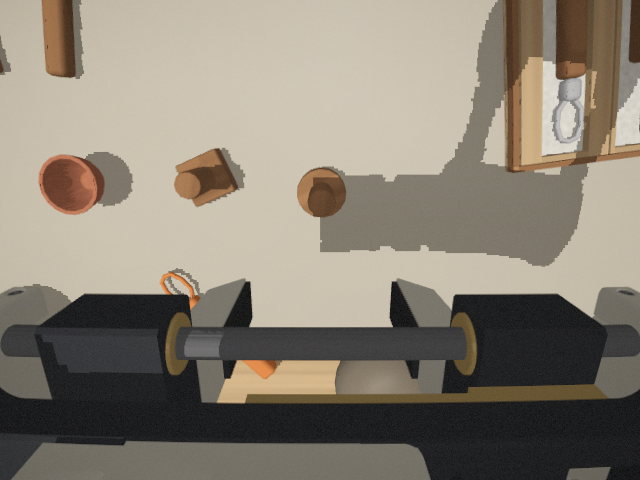

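The round stamp's foot is at (322,192) and the square stamp's at (207,177). Going down on the round stamp's stem.

Call:
arm_command --pt "-0.0255 0 0.002 0" --pt "0 0.045 0 0" --pt "0 0.04 0 0" --pt "0 0 0 0" --pt "0 0 0 0"

```text
time: 17.35
tool_pos: [662.8, -32.8, 103.8]
tcp_rot: [-1.571, 0.001, 0.001]
contact_force: [-0.5, -0.1, 0.2]
grip_width: 66.6
```

```bash
python3 - <<'E'
from h import *
go(662.5,-35,35,0)
E
```

```text
t 17.35 [662.8 -32.8 103.8] yaw 0.1 tilt -1.0000 F [-0.5 -0.1  0.2] w 66.6 -> twist 0.1 shift [-0.3 68.8 -2.2]
```

Call:
arm_command --pt "0 0.03 -0.0018 0" --pt "0 0.025 0 0" --pt "0 0.0138 0 0" --pt "0 0 0 0"

```text
time: 17.75
tool_pos: [662.9, -35.4, 34.4]
tcp_rot: [-1.571, 0.001, 0.0]
contact_force: [0.0, 0.1, 0.1]
grip_width: 66.9
```

Call:
arm_command --pt "0 0 0 0" --pt "0 0 0 0" --pt "0 0 0 0" --pt "0 0 0 0" --pt "0 0 0 0" --claw 255

```text
time: 18.25
tool_pos: [663.1, -35.8, 34.9]
tcp_rot: [-1.571, -0.001, -0.0]
contact_force: [-0.3, 0.7, 0.1]
grip_width: 31.6
```

Call:
arm_command --pt "0 -0.01 0 0" --pt "0 -0.03 0 0" --pt "0 -0.04 0 0" --pt "0 -0.04 0 0" --pt "0 0 0 0"

```text
time: 18.75
tool_pos: [666.1, -36.2, 162.2]
tcp_rot: [-1.573, -0.013, -0.0]
contact_force: [0.8, 0.5, 0.7]
grip_width: 21.1
```

Call:
arm_command --pt "0 0 0 0"

```text
time: 18.85
tool_pos: [663.3, -35.8, 156.2]
tcp_rot: [-1.571, -0.003, -0.0]
contact_force: [-0.3, -0.2, -1.7]
grip_width: 21.6
```

```bash
python3 - <<'E'
from h import *
go(478.5,315,150,7.9)
E
```

```text
t 18.85 [663.3 -35.8 156.2] yaw -0.0 tilt -1.0000 F [-0.3 -0.2 -1.7] w 21.6 -> twist -7.9 shift [-134.9    6.2  372.9]
```

The fingers were still closing as the lift began, so the grip height is uncertain. I check it in the side view.

```bash
python3 - <<'E'
from h import *
o=obs(); p=vision.capture('side')
x,y,z=o['tool_pos']; print(o['tool_pos'])
im=cv2.cvtColor(p['img'],cv2.COLOR_RGB2BGR)
# expected stamp silhouette for grip heights 35 and 45: rings of the foot underside
for h,c in ((35,(0,0,255)),(45,(0,255,0))):
    for rr,dz in ((22,0),(11,62)):
        X=[[x+rr*np.cos(t),y+rr*np.sin(t),z-h+dz] for t in np.linspace(0,6.28,40)]
        cv2.polylines(im,[np.round(w2px(p,X)).astype(int)],True,c,1)
u=w2px(p,[[x,y,z]])[0].astype(int); print(u)
a,b=max(0,u[1]-70),max(0,u[0]-90)
cv2.imwrite('pics/s1.png',cv2.resize(im[a:a+140,b:b+180],None,fx=4,fy=4,interpolation=cv2.INTER_CUBIC))
E
```

```text
[663.33618766 -35.77760073 156.15231714]
[387 166]
```

View pics/s1.png

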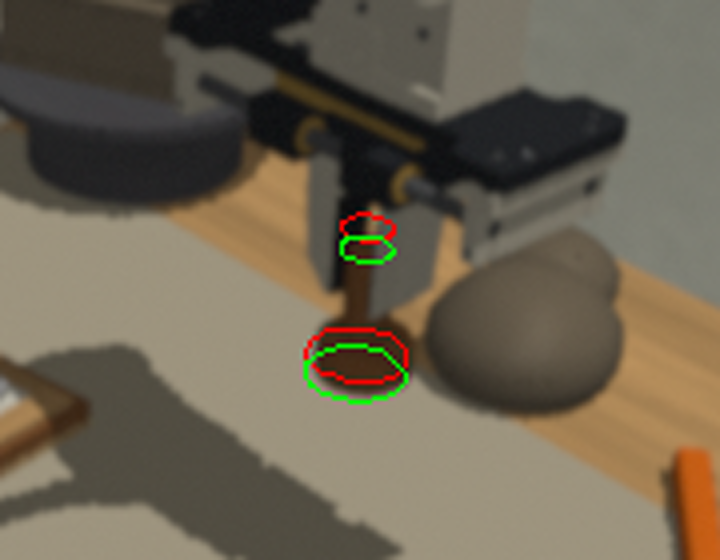

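The stamp is held upright, with the foot's underside at y≈393 in the crop, midway between the 35 and 45 mm rings. So the grip is about 40 mm above the underside. Next is the round well.

Call:
arm_command --pt "0 0 0 -7.9" --pt "-0.015 0 0.03 0" --pt "-0.015 0 0.0427 0" --pt "-0.015 0 0.043 0" --pt "-0.015 0 0.043 0"

```text
time: 19.4
tool_pos: [579.7, 114.3, 152.6]
tcp_rot: [-1.57, 0.004, 0.137]
contact_force: [0.4, 0.4, 0.1]
grip_width: 21.1
```

Call:
arm_command --pt "-0.015 0 0.043 0" --pt "-0.015 0 0.043 0" --pt "-0.015 0 0.043 0" --pt "-0.015 0 0.043 0" --pt "-0.015 0 0.043 0"

```text
time: 19.9
tool_pos: [475.9, 317.0, 152.8]
tcp_rot: [-1.572, 0.003, 0.137]
contact_force: [0.1, -0.5, -0.3]
grip_width: 21.1
```

Call:
arm_command --pt "0 0 0 0" --pt "0 0 0 0" --pt "0 0 0 0"

```text
time: 20.2
tool_pos: [478.0, 314.9, 153.5]
tcp_rot: [-1.572, 0.002, 0.137]
contact_force: [0.0, -0.0, -0.9]
grip_width: 21.7
```

```bash
python3 - <<'E'
from h import *
go(478.5,315,62,7.9)
E
```

```text
t 20.20 [478.  314.9 153.5] yaw 7.8 tilt -1.0000 F [ 0.  -0.  -0.9] w 21.7 -> twist -0.1 shift [ 0.5 91.5  0.1]
```

Call:
arm_command --pt "0.0005 0.04 0 0" --pt "0 0.035 0 0" --pt "0 0.0165 0 0" --pt "0 0 0 0" --pt "0 0 0 0"

```text
time: 20.7
tool_pos: [479.2, 315.0, 63.1]
tcp_rot: [-1.571, 0.0, 0.136]
contact_force: [-0.5, -0.1, -0.1]
grip_width: 21.3
```

Call:
arm_command --pt "0 0.003 0 0" --pt "0 0.003 0 0" --pt "0 0 0 0"

```text
time: 21.0
tool_pos: [478.5, 316.0, 57.3]
tcp_rot: [-1.571, -0.001, 0.138]
contact_force: [0.1, -0.0, -0.5]
grip_width: 20.9
```

Call:
arm_command --pt "0 0.002 0 0" --pt "0 0.001 0 0" --pt "0 0 0 0"

```text
time: 21.3
tool_pos: [479.0, 316.2, 55.3]
tcp_rot: [-1.57, -0.002, 0.138]
contact_force: [-1.2, -2.1, 8.4]
grip_width: 21.2
```

```bash
python3 - <<'E'
from h import *
go(478.5,315,50,7.9)
o=obs();p=vision.capture('side'); x,y,z=o['tool_pos']
im=cv2.cvtColor(p['img'],cv2.COLOR_RGB2BGR)
X=[[478.5+22*np.cos(t),315+22*np.sin(t),10] for t in np.linspace(0,6.28,40)]
cv2.polylines(im,[np.round(w2px(p,X)).astype(int)],True,(0,0,255),1)
u=w2px(p,[[478.5,315,30]])[0].astype(int); a,b=u[1]-60,u[0]-80
cv2.imwrite('pics/s2.png',cv2.resize(im[a:a+120,b:b+160],None,fx=4,fy=4,interpolation=cv2.INTER_CUBIC))
E
```

```text
t 21.30 [479.  316.2  55.3] yaw 7.9 tilt -1.0000 F [-1.2 -2.1  8.4] w 21.2 -> twist -0.0 shift [-0.7  5.3 -1.1]
```

View pics/s2.png

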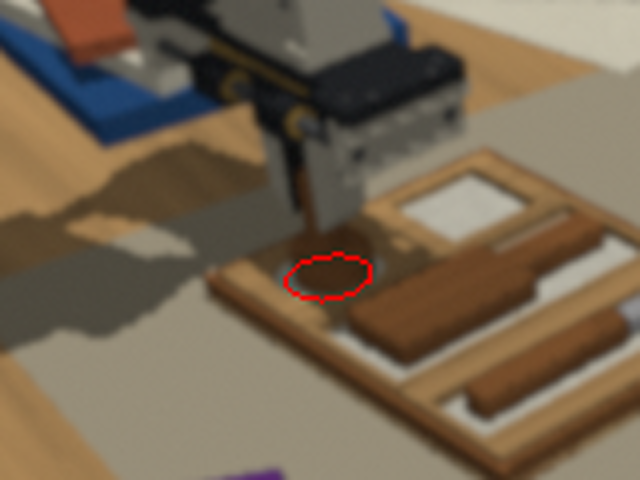

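Contact force of 8 N upward with little side load: the foot is on the floor and looks centred in the well. Release and check.

Call:
arm_command --pt "0 0 0 0" --pt "0 0 0 0" --pt "0 0 0 0" --pt "0 0 0 0" --pt "0 0 0 0" --claw 110

```text
time: 21.85
tool_pos: [478.3, 316.0, 53.8]
tcp_rot: [-1.571, 0.0, 0.138]
contact_force: [0.2, 0.4, -0.1]
grip_width: 51.2
```

Call:
arm_command --pt "0 -0.02 0 0" --pt "0 -0.04 0 0" --pt "0 -0.04 0 0" --pt "0 -0.03 0 0" --pt "0 0 0 0"

```text
time: 22.35
tool_pos: [480.5, 317.1, 188.7]
tcp_rot: [-1.568, -0.009, 0.138]
contact_force: [1.0, 0.8, -0.4]
grip_width: 52.1
```

Call:
arm_command --pt "0 0 0 0"

```text
time: 22.45
tool_pos: [478.4, 316.0, 184.2]
tcp_rot: [-1.57, -0.001, 0.138]
contact_force: [0.2, -0.6, -1.3]
grip_width: 52.4
```

```bash
python3 - <<'E'
from h import *
go(649.5,-137,140,22)
o,p=wrist('w10.png',[('round_stamp',28),('round_well',18),('square_well',18)])
s=vision.capture('side'); a=p['img'][100:340,150:640]; b=cv2.resize(s['img'][130:240,150:330],(393,240),interpolation=cv2.INTER_CUBIC)
cv2.imwrite('pics/c10.png',cv2.cvtColor(np.vstack([a,np.pad(b,((0,0),(0,490-393),(0,0)))]),cv2.COLOR_RGB2BGR))
E
```

```text
t 22.45 [478.4 316.  184.2] yaw 7.9 tilt -1.0000 F [ 0.2 -0.6 -1.3] w 52.4 -> twist -14.1 shift [ -11.1   44.2 -484.1]
round_stamp 0.58 [479.1 315.4] [44.5 44.2] -35.5 [479.7 315.7]
round_well 0.58 [476.6 313.9] [88.9 72. ] 7.9 [472.3 312.7]
square_well 0.83 [553.3 324. ] [72.9 64. ] -82.1 [552.3 324.4]
square_well 0.37 [506.9 241.6] [95.2 52. ] 8.1 [503.1 240.7]
square_well 0.24 [482.  316.2] [45.9 45.6] 50.7 [482.3 316. ]
```

View pics/c10.png

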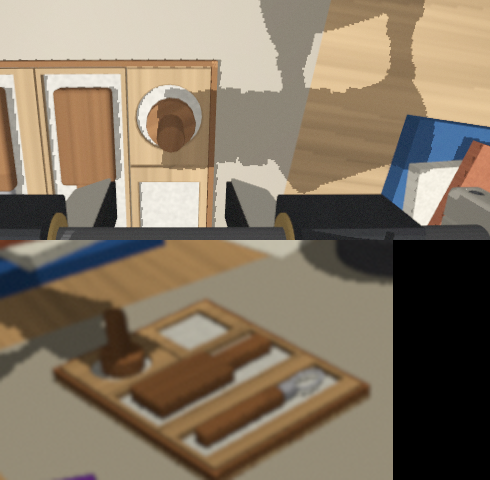

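The round stamp stands upright on the floor of its well; its foot measures 44.5 mm at the expected height, centred at (479,315). Next is the square stamp, approached at yaw 22.5° so that it ends up at 7.9°.

Call:
arm_command --pt "0 0 0 -7.3" --pt "0 0 0 -7.3" --pt "-0.001 0 -0.03 0" --pt "-0.001 0 -0.042 0" --pt "-0.001 0 -0.042 0"

```text
time: 23.2
tool_pos: [519.1, 208.7, 183.1]
tcp_rot: [-1.571, 0.001, 0.394]
contact_force: [1.4, -0.3, 1.0]
grip_width: 52.4
```

Call:
arm_command --pt "-0.001 0 -0.042 0" --pt "-0.001 0 -0.042 0" --pt "-0.001 0 -0.042 0" --pt "-0.001 0 -0.042 0" --pt "-0.002 0 -0.042 0"

```text
time: 23.7
tool_pos: [594.2, 11.5, 183.0]
tcp_rot: [-1.57, 0.001, 0.392]
contact_force: [0.5, 1.2, 0.1]
grip_width: 52.3
```

Call:
arm_command --pt "-0.002 0 -0.042 0" --pt "-0.002 0 -0.042 0" --pt "-0.002 0 -0.037 0" --pt "0 0 0 0" --pt "0 0 0 0"

```text
time: 24.2
tool_pos: [634.3, -101.5, 182.6]
tcp_rot: [-1.569, 0.001, 0.391]
contact_force: [0.1, 0.9, 0.2]
grip_width: 52.3
```

```bash
python3 - <<'E'
from h import *
o=obs(); go(649.5,-137,33,22.5)
p=vision.capture('wrist'); t=vision.capture('top')
for q,oo in ((p,o),(t,None)):
  for r in vision.regions_of(q,'square_stamp')[:2]: print(round(r['confidence'],2),*rect(q,r['mask'],18,oo),*rect(q,r['mask'],62,oo)[-1:])
# does the predicted stem and foot outline coincide with the mask?
E
```

```text
t 24.20 [ 634.3 -101.5  182.6] yaw 22.4 tilt -1.0000 F [0.1 0.9 0.2] w 52.3 -> twist -0.1 shift [  0.5 149.6 -38.6]
0.56 [ 650.  -137.6] [45.9 42. ] 22.3 [ 648.3 -138.7] [ 636.5 -137.6]
0.62 [ 636.8 -140.9] [37.8 13.2] -66.8 [ 637.1 -141.5] [ 629.8 -134.3]
```

Call:
arm_command --pt "0.0007 0 -0.02 0" --pt "0 0 -0.0188 0" --pt "0 0.04 0 0" --pt "0 0.04 0 0" --pt "0 0 0 0"

```text
time: 24.9
tool_pos: [646.6, -134.3, 98.2]
tcp_rot: [-1.563, 0.009, 0.394]
contact_force: [-1.7, 1.0, -0.0]
grip_width: 52.5
```

Call:
arm_command --pt "0 0 0 0"

```text
time: 25.0
tool_pos: [650.3, -135.6, 104.4]
tcp_rot: [-1.57, 0.0, 0.394]
contact_force: [0.7, 0.8, 0.4]
grip_width: 52.0
```

```bash
python3 - <<'E'
from h import *
go(649.7,-137.3,33,22.4)
E
```

```text
t 25.00 [ 650.3 -135.6  104.4] yaw 22.6 tilt -1.0000 F [0.7 0.8 0.4] w 52.0 -> twist 0.2 shift [-1.2 71.4 -1.3]
```

Call:
arm_command --pt "-0.0008 0.03 -0.001 0.1" --pt "0 0.025 0 0" --pt "0 0.015 0 0" --pt "0 0 0 0"

```text
time: 25.4
tool_pos: [649.8, -137.3, 33.8]
tcp_rot: [-1.57, 0.001, 0.391]
contact_force: [-0.5, -0.0, 0.7]
grip_width: 52.3
```

Call:
arm_command --pt "0 0 0 0" --pt "0 0 0 0" --pt "0 0 0 0" --pt "0 0 0 0" --pt "0 0 0 0" --claw 255

```text
time: 25.9
tool_pos: [650.2, -137.8, 34.7]
tcp_rot: [-1.571, -0.001, 0.391]
contact_force: [0.1, 0.2, 2.6]
grip_width: 21.3
```

Call:
arm_command --pt "0 0 0 0" --pt "0 0 0 0" --pt "0 0 0 0"

```text
time: 26.2
tool_pos: [650.2, -137.9, 34.7]
tcp_rot: [-1.571, -0.001, 0.391]
contact_force: [-1.7, 0.2, 6.3]
grip_width: 21.4
```

```bash
python3 - <<'E'
from h import *
go(649.7,-137.3,33,22.4)
E
```

```text
t 26.20 [ 650.2 -137.9   34.7] yaw 22.4 tilt -1.0000 F [-1.7  0.2  6.3] w 21.4 -> twist -0.0 shift [-0.3  1.7  0.7]
```

Call:
arm_command --pt "0 -0.01 0 0" --pt "0 -0.03 0 0" --pt "0 -0.04 0 0" --pt "0 -0.04 0 0" --pt "0 0 0 0"

```text
time: 26.7
tool_pos: [652.8, -138.7, 161.1]
tcp_rot: [-1.579, -0.009, 0.391]
contact_force: [0.9, 0.3, -0.3]
grip_width: 21.7
```

Call:
arm_command --pt "0 0 0 0" --pt "0 0 0 7.25" --pt "0 0 0 7.25" --pt "0 0 0 0"

```text
time: 27.1
tool_pos: [648.9, -137.4, 151.9]
tcp_rot: [-1.569, 0.003, 0.137]
contact_force: [-0.1, -0.6, -0.2]
grip_width: 21.3
```

```bash
python3 - <<'E'
from h import *
go(567,327.5,54,7.9)
E
```

```text
t 27.10 [ 648.9 -137.4  151.9] yaw 7.8 tilt -1.0000 F [-0.1 -0.6 -0.2] w 21.3 -> twist -0.1 shift [-17.2  97.9 471.7]
```

Call:
arm_command --pt "-0.0014 0 0.03 0" --pt "-0.0014 0 0.04 0" --pt "-0.0014 0 0.04 0" --pt "-0.0014 0 0.04 0" --pt "-0.0014 0 0.04 0"

```text
time: 27.6
tool_pos: [615.7, 51.0, 152.7]
tcp_rot: [-1.57, 0.002, 0.141]
contact_force: [0.4, 0.1, -1.1]
grip_width: 21.6
```

Call:
arm_command --pt "-0.0014 0 0.04 0" --pt "-0.0014 0 0.04 0" --pt "-0.0014 0 0.04 0" --pt "-0.0014 0 0.04 0" --pt "-0.0014 0 0.04 0"

```text
time: 28.1
tool_pos: [581.4, 248.1, 152.7]
tcp_rot: [-1.571, 0.002, 0.142]
contact_force: [0.0, 0.0, -0.5]
grip_width: 21.4
```

Call:
arm_command --pt "-0.0014 0 0.04 0" --pt "-0.0018 0 0.0417 0" --pt "0 0 0 0" --pt "0 0 0 0" --pt "0 0 0 0"

```text
time: 28.6
tool_pos: [568.0, 326.0, 153.1]
tcp_rot: [-1.572, 0.001, 0.139]
contact_force: [-0.5, -0.2, -0.3]
grip_width: 21.4
```

```bash
python3 - <<'E'
from h import *
go(567,327.5,54,7.9)
o,p=wrist('w11.png',[('square_well',18),('round_well',18)])
E
```

```text
t 28.60 [568.  326.  153.1] yaw 7.9 tilt -1.0000 F [-0.5 -0.2 -0.3] w 21.4 -> twist 0.0 shift [-0.8 99.1  1.6]
square_well 0.87 [566.  326.2] [89.  72.7] 7.3 [550.9 324.7]
square_well 0.36 [543.8 166.1] [180.4  81.2] 8.0 [538.1 165.6]
round_well 0.56 [477.2 314. ] [86.7 73. ] 7.9 [474. 313.]
```

Call:
arm_command --pt "-0.001 0.04 0.001 0" --pt "0 0.035 0 0" --pt "0 0.0235 0 0" --pt "0 0 0 0" --pt "0 0 0 0"

```text
time: 29.25
tool_pos: [567.6, 327.5, 56.0]
tcp_rot: [-1.571, -0.0, 0.137]
contact_force: [0.0, -0.4, 0.4]
grip_width: 21.4
```

Call:
arm_command --pt "0 0.003 0 0" --pt "0 0.003 0 0" --pt "0 0.002 0 0" --pt "0 0 0 0"

```text
time: 29.65
tool_pos: [567.0, 328.0, 47.6]
tcp_rot: [-1.571, -0.0, 0.138]
contact_force: [0.8, -0.1, -0.6]
grip_width: 21.2
```

```bash
python3 - <<'E'
from h import *
go(567,327,44,7.9)
E
```

```text
t 29.65 [567.  328.   47.6] yaw 7.9 tilt -1.0000 F [ 0.8 -0.1 -0.6] w 21.2 -> twist -0.0 shift [-0.1  3.6 -1. ]
```

Call:
arm_command --pt "0 0.002 -0.0005 0" --pt "0 0.001 0 0" --pt "0 0 0 0"

```text
time: 29.95
tool_pos: [567.1, 327.5, 44.7]
tcp_rot: [-1.571, -0.0, 0.138]
contact_force: [0.0, -1.1, 2.2]
grip_width: 21.4
```

```bash
python3 - <<'E'
from h import *
go(567,327,44,7.9)
E
```

```text
t 29.95 [567.1 327.5  44.7] yaw 7.9 tilt -1.0000 F [ 0.  -1.1  2.2] w 21.4 -> twist -0.0 shift [-0.1  0.7 -0.5]
```

Call:
arm_command --pt "0 0 0 0" --pt "0 0 0 0" --pt "0 0 0 0" --pt "0 0 0 0" --pt "0 0 0 0" --claw 110

```text
time: 30.45
tool_pos: [567.0, 327.5, 44.4]
tcp_rot: [-1.571, -0.0, 0.138]
contact_force: [-0.3, 0.9, -0.4]
grip_width: 51.2
```

Call:
arm_command --pt "0 -0.02 0 0" --pt "0 -0.04 0 0" --pt "0 -0.05 0 0" --pt "0 -0.05 0 0" --pt "0 0 0 0"

```text
time: 30.95
tool_pos: [570.2, 329.0, 213.3]
tcp_rot: [-1.567, -0.015, 0.138]
contact_force: [0.7, 0.3, 0.6]
grip_width: 52.2
```

Call:
arm_command --pt "-0.03 0 0.02 0" --pt "-0.045 0 0.02 0" --pt "-0.045 0 0.02 0" --pt "-0.045 0 0.02 0" --pt "-0.045 0 0.02 0"

```text
time: 31.45
tool_pos: [343.3, 397.8, 204.1]
tcp_rot: [-1.571, 0.0, 0.137]
contact_force: [-0.3, 0.8, -0.4]
grip_width: 52.1
```

Call:
arm_command --pt "-0.03 0 0.03 0" --pt "-0.03 0 0.03 0" --pt "-0.03 0 0.02 0" --pt "0 0 0 0" --pt "0 0 0 0"

```text
time: 31.95
tool_pos: [244.6, 464.8, 204.2]
tcp_rot: [-1.571, -0.0, 0.14]
contact_force: [-0.6, 0.5, -0.1]
grip_width: 52.1
```

```bash
python3 - <<'E'
from h import *
go(567,327,44,7.9)
t=vision.capture('top'); s=vision.capture('side')
for n,z in (('loop_tool',26),('paddle',28),('round_stamp',28),('square_stamp',28),('strip',18),('paintbrush',14)):
    for r in vision.regions_of(t,n)[:2]: print(n,round(r['confidence'],2),*rect(t,r['mask'],z))
a=cv2.resize(t['img'][160:340,80:530],(780,312),interpolation=cv2.INTER_CUBIC); b=cv2.resize(s['img'][130:270,120:490],(740,280),interpolation=cv2.INTER_CUBIC)
cv2.imwrite('pics/final.png',cv2.cvtColor(np.vstack([a,np.pad(b,((0,0),(0,40),(0,0)))]),cv2.COLOR_RGB2BGR))
E
```

```text
t 31.95 [244.6 464.8 204.2] yaw 8.0 tilt -1.0000 F [-0.6  0.5 -0.1] w 52.1 -> twist 0.1 shift [ 300.4  160.2 -180.8]
loop_tool 0.92 [ 289.7 -235.4] [115.9  19.8] 68.7 [ 288.7 -238.8]
loop_tool 0.89 [544.8 167.6] [146.6  23. ] 7.1 [535.7 165.5]
paddle 0.84 [304.8 174.4] [148.7  50.5] -20.8 [315.6 169.8]
paddle 0.58 [535.4 244.2] [149.1  53.2] 8.3 [522.9 242.7]
round_stamp 0.87 [480.7 315.9] [49. 48.] -43.5 [481.  316.2]
square_stamp 0.77 [565.  329.1] [51.1 40. ] -81.1 [566.2 326.7]
strip 0.88 [ 485.3 -347.7] [151.1  57. ] 9.7 [ 485.4 -347.2]
paintbrush 0.58 [ 487.8 -246.8] [150.4  26.4] -6.4 [ 486.2 -245.9]
```

View pics/final.png

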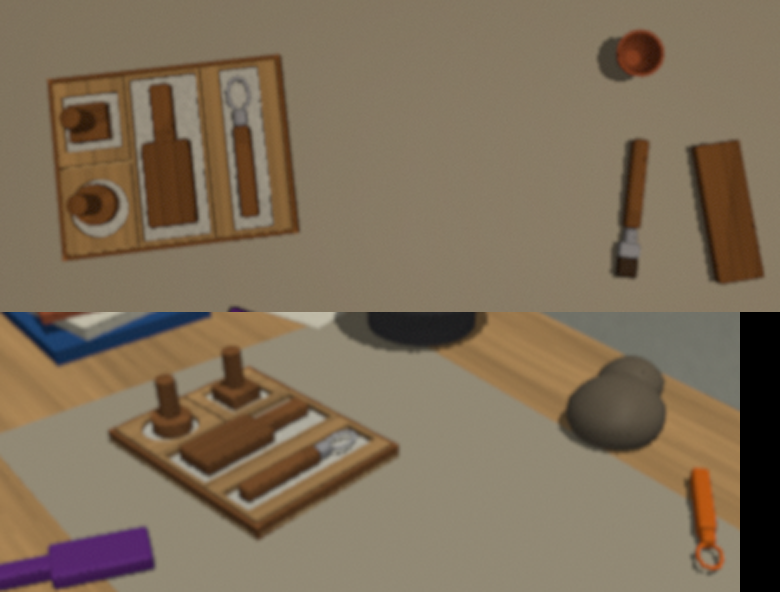

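```bash
python3 -c "
from h import *
print(job.close_job(), obs()['time'])"
```

```text
the job is handed in; nothing more can be done
the job is handed in; nothing more can be done
```

All four clay tools are in the tray, placed in the order you gave, and the job was handed in at about 32 s of the 112 s allowed. Handing in returned no verdict.

- **Placement:** In the last top and side pictures, the loop tool lies flat in the narrow trough and the paddle lies flat in the wide trough. The round and square stamps stand upright in their wells.
- **Left alone:** The paintbrush and strip measured within about 1–2 mm of where they started. The green, orange and purple look-alikes were never approached.
- **Forces and clearance:** The largest contact force I read was about 8 N, when the round stamp met the floor of its well. The arm was clear of everything at hand-in.

**Disagreements in the checks:**
- I lifted the round stamp before the fingers had fully closed, so it was gripped about 10 mm higher than planned. I allowed for this by lowering until it touched the floor.
- A few pose readings taken during or just after a move were off by up to about 6 mm. I read them again before relying on them.
- The last top view showed the stamps up to 2–4 mm away from the wrist camera's and planned positions. That is a viewing-angle effect of their height, and both are well inside the wells' clearance.

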